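Open the battery bay of a desk backup-power unit

ROBOT

A 6-joint arm with a two-finger parallel gripper is mounted at the origin on the work surface. World frame = base frame: x ahead of the robot, y to its left, z up, the work surface at z = 0. Lengths are in mm, angles in rad, forces in N, time in s.
With the tool pointing down it reaches from about 375 to 750 mm from the base axis. Payload 9 kg.
Tool frame: the origin (TCP) lies at the very end of the fingers, on their centre line; the grasp point (between the pads) lies arm.tcp_to_grasp behind it (arm.tcp_to_grasp is the distance from the TCP to the grasp point, in mm); z points along the fingers, y is the line along which they close (so a half turn about z gives the same grasp; the last joint's range is limited). The gripper opens to 85 mm and grips with 20 to 120 N. Pads are 22 mm wide; open, the fingers measure 114 mm over their backs; the gripper's body (76 mm by 85 mm) begins 54 mm behind the grasp point. The pads swing forward as they close: fully open they stand 13 mm farther back than shut.
Start: joints at [-1.425, 0.104, 0.097, 1.564, 0, 1.353], TCP at [213.508, -560.759, 231.331] pointing down, gripper open.
Joint ranges: [-2.99, 2.99], [-0.84, 1.86], [-1.1, 1.16], [-1.84, 2.11], [-1.51, 1.56], [-3.14, 3.14]. Speed limits (rad/s): [2.22, 2.22, 2.57, 3.14, 3.14, 3.14].

INTERFACE

Orientations are given as a rotation vector (axis times angle).
In Python, from cell import arm gives the robot as it stands. Calls block until the motion is done:
- arm.movep(position, orientation): joint-space move of the TCP to a pose.
- arm.move_linear(position, ori=None, max_speed=150, stop_force=None): straight line of the TCP; ori=None keeps the orientation; max_speed is the mean speed in mm/s. With stop_force (N) it stops when the force on the tool has changed by that much, and returns True; else False.
- arm.move_joints(angles): joint-space move.
- arm.gripper_open() and arm.grasp(force=None): open the fingers fully, or close them until they stop; force is the grip in N (None keeps the last).
- arm.dwell(seconds).
- arm.solve_ik(position, orientation): joint angles nearest the present ones, or None.
- arm.get_state(): the state.
- arm.grab_frame(name): name is "scene" or "top" or "wrist"; returns (picture, depth): 384x512x3 uint8, blue, green, red; 384x512 float32, mm along the optical axis (not along the pixel's ray), 0 where there is no reading.
- arm.calibration(name): a dict with "fovy" (degrees; the focal length in pixels is half the picture's height over the tangent of half this angle, whatever the lens; pixels are square), "cx", "cy" (the principal point, pixels), "extrinsics" (4x4, takes a point from world to camera coordinates). Camera axes: x right, y down, z forward; pixel columns grow to the right and rows downward; lengths in mm; the calibration is good to about 2 mm. A picture is of the moment at which its call begins: read the wrist's pose just before it. calibration takes no time and is no camera call; for the wrist camera it gives the pose at the moment of the call.
A pose or a line that the arm cannot do raises arm.MotionError and nothing moves.
- arm.hand_in(): hands the job in; it is judged then, once.
The state is a dict: "time_s": time; "q": joint angles; "dq": joint speeds; "tau": joint torques, N m; "eef_pos": TCP position; "eef_rot": TCP orientation; "force": force on the tool from outside, world axes, zero at the start; "wrist_torque": the same for the moment, N m; "gripper_width": finger opening in mm; "grasp_force": force on a finger pad.
Only numpy, scipy, OpenCV 4.12 (cv2) and the standard library are available. Lean on these libraries where they do the work, as an engineer would, in place of code of your own. Each camera call takes 0.05 s, during which the arm holds its last target. There are 200 camera calls.

TASK

Press the snap tab on top of the flat white power unit all the way in so that it releases the grey battery cover, then push the cover by its rib, along its rails and over the tab, until the battery bay is completely uncovered, and leave it lying flat on the rails. Only press and push: do not lift the cover, and leave the other things on the desk where they are.

Things in the scene. Friction and masses are not known exactly. Their poses are not given: they have to be found in the camera images.
- unit: White backup-power unit lying flat, fixed, 280 (x) x 170 (y) x 84 mm high. Origin: centre of its underside; +x is the way the cover is pushed off, z up. A channel 113 mm wide runs along x on top between shoulders 84 mm high; in it two rails (tops z = 76 mm, |y| 45 to 56 mm) carry the cover; the floor between them is at z = 70 mm. Behind the cover a ledge 80 mm high (x -140 to -122 mm).
- bay (a point): Centre of the mouth of the battery bay, at x = -65, y = 0, z = 70 mm in the unit's frame: an open well 100 mm long (x), 90 mm wide, at first hidden under the cover. Two small lips (tops at z = 88 mm, x from -120 to -85 mm in the unit's frame, |y| over 49 mm) reach over the rear corners of the seated cover.
- end_stop (a point): Middle of the top edge of the fixed end stop that closes the far end of the rails, at x = 115.5, y = 0, z = 84 mm in the unit's frame. The cover's front edge meets it after 125 mm of travel.
- cover: Grey battery cover, loose plate 110 x 110 x 6 mm, 0.08 to 0.17 kg. Origin: centre of its underside; x is the push direction, z up. Seated, it is at x = -65, y = 0, z = 76 mm in the unit's frame with 1.5 mm of play. The tab blocks its front edge until pressed in; then it slides with light friction. The bay is all open after 105 mm of travel.
- rib_top (a point): Centre of the top of the cover's push rib, which stands across the cover: 60 mm long (y), 8 mm thick (x), 15 mm high above the plate. This point is at x = -20, y = 0, z = 21 mm in the cover's frame; axes as the cover.
- tab_top (a point): Centre of the top face of the snap tab, a grey ribbed block 40 (x) x 44 mm in mid-channel, directly in front of the cover's front edge, at x = 11.5, y = 0 mm in the unit's frame. Its top starts at about 84 mm high (2 mm above the cover's plate) and goes straight down to 73 mm (3 mm below the cover's underside); axes as the unit.
- tab (a joint): How far the snap tab is pressed in, in m: 0 fully out (blocks the cover), 0.011 fully in. It resists with about 5 N and stays where it is left; beyond 0.009 the cover passes over it.
- mug: White mug, 80 mm across, 90 mm high, origin at the centre of its underside. Bystander.
- pen_cup: Dark metal pen cup, 72 mm across and 85 mm high, with two pens up to 130 mm high; origin at the centre of its underside. Bystander.
- stapler: Black stapler 130 x 34 x 56 mm, origin at the centre of its underside, long along x. Bystander.
- tape: Pale roll of tape lying flat, 80 mm across, 24 mm high, origin at the centre of its underside. Bystander.
Things that resemble listed ones, but are neither listed nor needed, are in the scene too. What is shaped like the cover but orange or pink is not meant.

How it is judged:
By the outcome, as a careful person would: the job done as asked, in the order asked, and still so for the second after the job is handed in, with the robot touching nothing.
It also fails if it takes over 38 s, if anything falls off the work surface, if the arm or the gripper's body presses on something with over 40 N, if the wrist force passes 120 N, or if a joint passes its speed limit or range.

## Working session

There is one attempt and no reset: what is moved stays moved. The work goes in short steps, each a Python script; the robot and the scene stay as the last script left them, time stands still between calls to the robot, and variables do not carry over. Pictures are saved under pics/ and viewed, at most 10 in all, crops included, and the job is handed in when it is done.

```bash
mkdir -p pics; python3 - <<'E'
from cell import arm
import cv2,numpy as np
for n in("scene","top"):
    p,d=arm.grab_frame(n); cv2.imwrite(f"pics/{n}0.png",p); np.save(f"{n}0.npy",d)
    c=arm.calibration(n); print(n,c["fovy"],c["cx"],c["cy"],np.round(c["extrinsics"],3).tolist(),(d==0).mean())
s=arm.get_state(); print(s["time_s"],s["eef_rot"],arm.tcp_to_grasp)
E
```

```text
scene 57.61874261088747 254.70176526357045 191.6634945453017 [[0.673, 0.74, 0.002, -415.854], [0.598, -0.541, -0.591, -205.694], [-0.436, 0.399, -0.806, 1018.483], [0.0, 0.0, 0.0, 1.0]] 0.003962198893229167
top 52.6577149843226 259.88530631856685 186.6153928563434 [[0.0, -1.0, -0.006, 74.112], [-0.994, 0.001, -0.112, 539.431], [0.112, 0.006, -0.994, 945.015], [0.0, 0.0, 0.0, 1.0]] 0.003926595052083333
0.1 [-3.08857966e+00 -5.68024764e-01 -5.27950392e-05] 18.700000000000003
```

View pics/scene0.png

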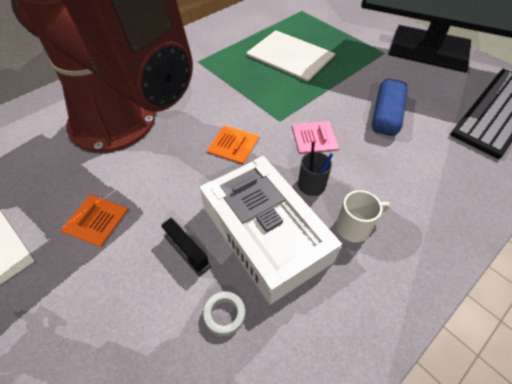

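View pics/top0.png

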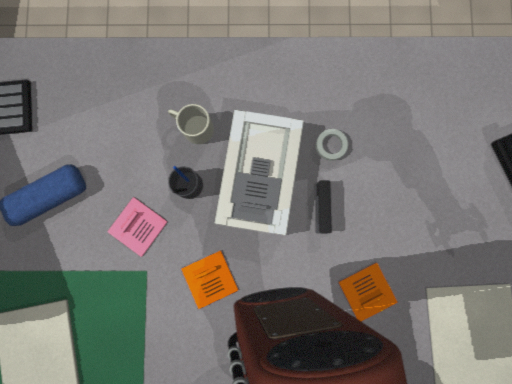

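The top view shows the white unit at about (260,172). The grey cover is at (257,195) with its rib near (255,178–215), and the tab is at (262,167). The orange plates at (210,279) and (368,291) and the pink one at (138,227) are look-alikes, so I rejected them. Next I'll take a close crop and measure the unit.

```bash
cat > h.py <<'E'
from cell import arm
import cv2,numpy as np
def cam(n):
    c=arm.calibration(n); f=192/np.tan(np.radians(c["fovy"]/2)); return f,c["cx"],c["cy"],np.array(c["extrinsics"])
def toworld(C,u,v,d):
    f,cx,cy,E=C; u,v,d=map(np.asarray,(u,v,d))
    p=np.stack([(u-cx)/f*d,(v-cy)/f*d,d],-1); return (p-E[:3,3])@E[:3,:3]
def onplane(C,uv,z):
    f,cx,cy,E=C; uv=np.atleast_2d(uv).astype(float)
    r=np.c_[(uv[:,0]-cx)/f,(uv[:,1]-cy)/f,np.ones(len(uv))]@E[:3,:3]; o=-E[:3,:3].T@E[:3,3]
    return o+r*((z-o[2])/r[:,2])[:,None]
E
python3 - <<'E'
from h import *
for n,(u0,u1,v0,v1) in {"top":(200,320,90,250),"scene":(185,355,145,310)}.items():
    C=cam(n); p=cv2.imread(f"pics/{n}0.png"); d=np.load(f"{n}0.npy")
    vv,uu=np.mgrid[0:384,0:512]; W=toworld(C,uu,vv,d)
    m=((W[...,2]>62)&(W[...,2]<100)&(d>0)).astype(np.uint8); b=np.zeros_like(m); b[v0:v1,u0:u1]=1
    m=m*b; k,l,st,_=cv2.connectedComponentsWithStats(m); i=1+np.argmax(st[1:,4]); sel=l==i
    r=cv2.minAreaRect(W[sel][:,:2].astype(np.float32)); print(n,r,np.percentile(W[sel][:,2],[5,50,95]),cv2.boxPoints(r).tolist())
    P=np.unique(W[sel][:,2].round(),return_counts=True); print(*[(int(a),int(c)) for a,c in zip(*P) if c>60])
    if n=="top": cv2.imwrite("pics/topcrop.png",cv2.resize(p[100:245,205:315],None,fx=4,fy=4,interpolation=cv2.INTER_CUBIC))
E
```

```text
top ((571.95654296875, 76.21286010742188), (170.2366943359375, 280.4600830078125), 80.82711029052734) [69.40845161 82.56810022 87.00744532] [[419.9507141113281, 14.537666320800781], [696.82421875, -30.17162322998047], [723.96240234375, 137.8880615234375], [447.0888671875, 182.59735107421875]]
(68, 121) (69, 259) (70, 357) (71, 376) (72, 245) (73, 155) (74, 91) (75, 95) (76, 153) (77, 128) (78, 122) (79, 152) (80, 302) (81, 582) (82, 849) (83, 1035) (84, 1139) (85, 856) (86, 557) (87, 274) (88, 128) (89, 63)
scene ((571.10693359375, 74.51446533203125), (171.0659942626953, 282.02227783203125), 80.87879180908203) [70.08815465 83.51463758 87.03632064] [[418.3198547363281, 12.416603088378906], [696.7760009765625, -32.290565490722656], [723.89404296875, 136.61233520507812], [445.4378662109375, 181.31948852539062]]
(69, 119) (70, 416) (71, 713) (72, 552) (73, 209) (75, 83) (76, 162) (77, 234) (78, 214) (79, 130) (80, 121) (81, 222) (82, 536) (83, 951) (84, 1443) (85, 1662) (86, 1072) (87, 405) (88, 110) (89, 76)
```

View pics/topcrop.png

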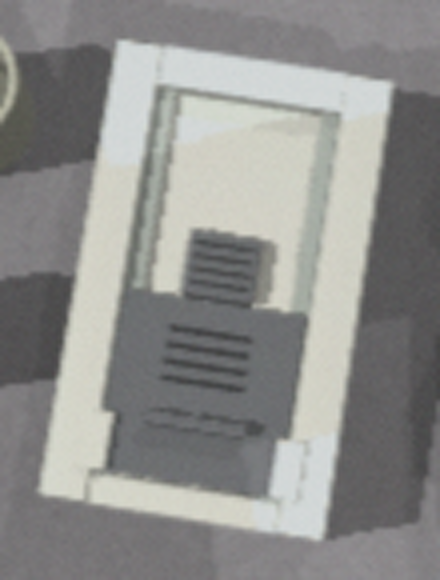

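The crop matches the description: white unit, grey cover with rib (rib about (205,420) in the crop) and tab at about (222,268). The two views agree to within 2 mm, and the measured size of 170x280 is right. Next I'll go above the tab and take one close look.

```bash
cat >> h.py <<'E'
from scipy.spatial.transform import Rotation as Ro
O=np.array([571.5,75.4,0]); a=np.radians(-9.17); U=Ro.from_euler('z',a)
def uw(x,y,z): return O+U.apply([x,y,z])
def wu(p): return U.inv().apply(np.asarray(p)-O)
def ori(s):
    y=U.apply([0,s,0]); z=np.array([0,0,-1.]); return Ro.from_matrix(np.c_[np.cross(y,z),y,z]).as_rotvec()
E
python3 - <<'E'
from h import *
c={s:arm.solve_ik(uw(-20,0,230),ori(s)) for s in(1,-1)}; print(c)
s=min((k for k in c if c[k] is not None),key=lambda k:abs(c[k][5])); print(s)
arm.movep(uw(-20,0,230),ori(s)); arm.grasp(20)
C=cam("wrist"); p,d=arm.grab_frame("wrist"); cv2.imwrite("pics/w1.png",p); np.save("w1.npy",d)
E_=C[3]; print(C[:3],wu(-E_[:3,:3].T@E_[:3,3]))
f,cx,cy,E=C
for q in [(11.5,0,84),(-85,0,97),(-10,0,82),(31.5,22,84),(31.5,-22,84),(-10,55,82),(-10,-55,82)]:
    w=E[:3,:3]@uw(*q)+E[:3,3]; print(q,(w[:2]/w[2]*f+[cx,cy]).round())
st=arm.get_state(); print(st["time_s"],st["force"],st["gripper_width"],st["eef_pos"])
E
```

```text
{1: array([-0.09320844, -0.02661552, -0.03892676,  1.55848508,  0.        ,
        0.06683826]), -1: array([-0.09320844, -0.02661552, -0.03892676,  1.55848508,  0.        ,
       -3.0747544 ])}
1
(np.float64(267.22405291514366), 255.45876885001198, 194.05518256785663) [-9.00620788e+01 -3.39511701e-01  3.72559395e+02]
(11.5, 0, 84) [255. 210.]
(-85, 0, 97) [256. 123.]
(-10, 0, 82) [255. 192.]
(31.5, 22, 84) [274. 226.]
(31.5, -22, 84) [236. 226.]
(-10, 55, 82) [304. 192.]
(-10, -55, 82) [207. 192.]
3.475 [ 0.56511829 -0.18726756 -0.06758934] 0.14912219399334226 [551.7412332   78.61447824 229.99923299]
```

View pics/w1.png

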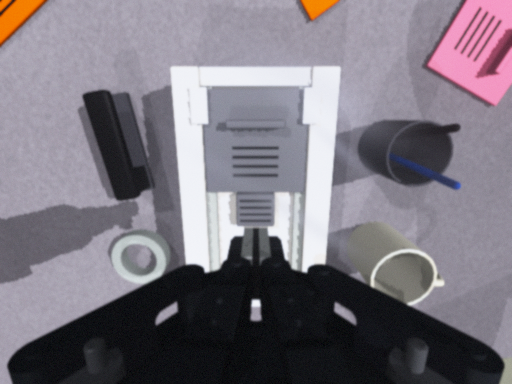

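The wrist view puts the tab at (255,210), the cover's front edge at row 192 and the rib at (256,124). All of these fall on the predicted pixels, so I'll press the tab.

```bash
python3 - <<'E'
from h import *
arm.move_linear(uw(11.5,0,95),ori(1))
hit=arm.move_linear(uw(11.5,0,70),max_speed=25,stop_force=25)
s=arm.get_state(); print(hit,wu(s["eef_pos"]),s["force"],s["time_s"])
arm.move_linear(uw(11.5,0,115))
arm.move_linear(uw(-50,0,190),max_speed=250)
C=cam("wrist"); p,d=arm.grab_frame("wrist"); cv2.imwrite("pics/w2.png",p)
vv,uu=np.mgrid[0:384,0:512]; W=wu(toworld(C,uu,vv,d).reshape(-1,3)); W=W[d.ravel()>0]
def z(x0,x1,y): 
    m=(W[:,0]>x0)&(W[:,0]<x1)&(abs(W[:,1])<y); return m.sum(),np.median(W[m][:,2])
print("tab",z(0,20,15),"cover",z(-65,-20,15),"rib",z(-87,-83,25))
s=arm.get_state(); print(s["time_s"])
E
```

```text
True [1.16408566e+01 1.20922095e-02 7.30469197e+01] [-2.10437069  0.24353725  7.07727988] 5.4167
tab (np.int64(0), np.float64(nan)) cover (np.int64(8571), np.float64(240.27196972351138)) rib (np.int64(262), np.float64(97.02295794686113))
6.4417
  return _methods._mean(a, axis=axis, dtype=dtype,
  ret = ret.dtype.type(ret / rcount)
```

View pics/w2.png

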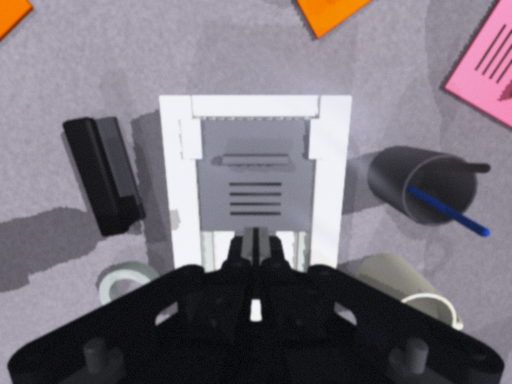

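The fingers hide the tab in this view, but the press stopped at z = 73.05, which is the full 11 mm. The cover and rib (256,158) have not moved. I'll push now, with a force stop.

```bash
python3 - <<'E'
from h import *
arm.move_linear(uw(-111,0,125))
h0=arm.move_linear(uw(-111,0,86.5),max_speed=60,stop_force=10)
s=arm.get_state(); print(h0,wu(s["eef_pos"]),s["force"],s["time_s"])
if not h0:
    p,d=arm.grab_frame("scene"); cv2.imwrite("pics/s1.png",cv2.resize(p[140:320,170:360],None,fx=3,fy=3,interpolation=cv2.INTER_CUBIC))
    C=cam("scene"); f,cx,cy,E=C; w=E[:3,:3]@uw(11.5,0,73)+E[:3,3]; u,v=(w[:2]/w[2]*f+[cx,cy]).round().astype(int)
    print("tab z",toworld(C,*np.meshgrid(range(u-3,u+4),range(v-3,v+4)),d[v-3:v+4,u-3:u+4])[...,2].mean())
    h1=arm.move_linear(uw(-95,0,86.5),max_speed=20,stop_force=12)
    s=arm.get_state(); print(h1,wu(s["eef_pos"]),U.inv().apply(s["force"]),s["time_s"])
E
```

```text
False [-1.10897579e+02  2.02754629e-02  8.66966598e+01] [-0.26927697 -0.30254633 -0.33404495] 7.975
tab z 87.28399284936012
False [-9.50345371e+01  1.19032081e-02  8.64560938e+01] [-0.25526884 -0.28754232 -0.19150365] 8.975
```

View pics/s1.png

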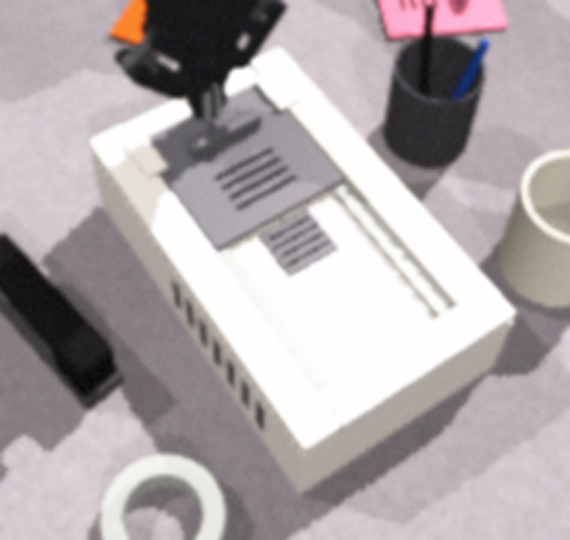

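```bash
python3 - <<'E'
from h import *
p,d=arm.grab_frame("scene"); C=cam("scene"); f,cx,cy,E=C
vv,uu=np.mgrid[0:384,0:512]; W=wu(toworld(C,uu,vv,d).reshape(-1,3))
for x in range(-20,50,4):
    m=(abs(W[:,0]-x)<2)&(abs(W[:,1])<18)&(W[:,2]>60)&(W[:,2]<110); print(x,m.sum(),np.percentile(W[m][:,2],[20,50,80]).round(1))
E
```

```text
-20 27 [82.  83.  83.8]
-16 28 [82.4 82.9 83.9]
-12 27 [81.6 82.4 83.6]
-8 50 [74.7 81.9 83.2]
-4 33 [73.7 74.7 78.4]
0 28 [73.9 74.7 75.3]
4 28 [73.6 74.4 75.2]
8 30 [73.6 74.5 75.6]
12 22 [73.7 74.5 74.8]
16 33 [73.5 74.2 75.9]
20 25 [73.1 74.  74.7]
24 30 [73.3 74.4 75.7]
28 27 [72.8 73.9 74.7]
32 38 [70.7 71.8 73.7]
36 26 [70.9 71.4 71.8]
40 32 [70.7 71.3 72.7]
44 28 [70.2 71.  72.2]
48 30 [70.8 71.2 71.9]
```

The scene crop shows the fingers behind the rib at (210,125) and the tab pressed flush at (298,243). Depth puts the tab at about 73, so it is fully in. I'll push most of the way, then measure.

```bash
cat > m.py <<'E'
from h import *
def meas(save=None):
    p,d=arm.grab_frame("scene"); C=cam("scene")
    vv,uu=np.mgrid[0:384,0:512]; W=wu(toworld(C,uu,vv,d).reshape(-1,3)); g=p.reshape(-1,3)
    m=(abs(abs(W[:,1])-37)<5)&(abs(W[:,0])<135)&(W[:,2]>60)&(W[:,2]<110)
    for x in range(-40,124,4):
        k=m&(abs(W[:,0]-x)<2); 
        if k.sum(): print(x,np.median(W[k][:,2]).round(1),int(np.median(g[k].max(1))),end=" | ")
    if save: cv2.imwrite(save,cv2.resize(p[140:320,170:360],None,fx=3,fy=3,interpolation=cv2.INTER_CUBIC))
E
python3 - <<'E'
from m import *
h=arm.move_linear(uw(5,0,86.5),max_speed=45,stop_force=15)
s=arm.get_state(); print(h,wu(s["eef_pos"]),U.inv().apply(s["force"]),s["time_s"])
meas("pics/s2.png")
E
```

```text
False [4.97361616e+00 3.17880345e-02 8.65605769e+01] [ 0.94828758 -0.3986027  -0.0344717 ] 11.4
-36 60.6 43 | -32 60.9 63 | -28 62.3 121 | -16 83.0 181 | -12 83.3 187 | -8 83.3 191 | -4 83.3 194 | 0 83.3 192 | 4 83.4 191 | 8 83.3 116 | 12 82.7 115 | 16 83.7 115 | 20 83.4 115 | 24 82.6 175 | 28 83.4 148 | 32 83.2 158 | 36 83.3 182 | 40 83.2 186 | 44 83.7 192 | 48 83.3 195 | 52 82.6 189 | 56 83.1 196 | 60 83.5 193 | 64 82.9 191 | 68 83.6 196 | 72 83.0 195 | 76 83.3 197 | 80 83.4 194 | 84 83.1 196 | 88 83.2 196 | 92 81.2 182 | 96 71.4 240 | 100 70.9 255 | 104 71.4 255 | 108 71.1 255 | 112 71.0 255 | 116 84.5 255 | 120 85.1 255 |
```

View pics/s2.png

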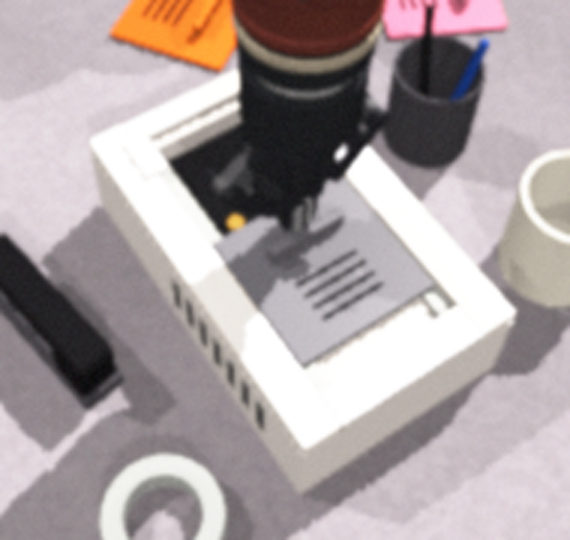

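The cover lies flat with its front edge at about x = 93, so travel is about 103 mm and the bay shows open at (205,180). I'll push 13 mm more, back off, rise and check.

```bash
python3 - <<'E'
from m import *
h=arm.move_linear(uw(18,0,86.5),max_speed=25,stop_force=12)
s=arm.get_state(); print(h,wu(s["eef_pos"]),s["time_s"])
arm.move_linear(uw(4,0,86.8),max_speed=60); arm.move_linear(uw(-10,0,160),max_speed=150)
arm.move_linear(uw(-110,0,260),max_speed=200)
meas("pics/s3.png"); print(arm.get_state()["time_s"])
E
```

```text
False [ 1.80458576e+01 -6.94997280e-03  8.64181645e+01] 12.1167
-40 60.8 106 | -36 60.9 51 | -32 60.2 114 | -28 60.9 57 | -24 60.6 100 | -16 70.9 233 | -12 71.5 252 | -8 72.3 247 | -4 82.9 220 | 0 83.2 203 | 4 83.1 181 | 8 83.2 177 | 12 83.3 181 | 16 82.8 177 | 20 83.4 178 | 24 83.2 178 | 28 83.0 175 | 32 83.2 160 | 36 82.7 162 | 40 83.0 163 | 44 83.3 179 | 48 83.4 186 | 52 83.0 181 | 56 83.2 182 | 60 82.6 181 | 64 82.8 191 | 68 82.7 190 | 72 84.0 181 | 76 83.3 188 | 80 83.5 186 | 84 83.5 187 | 88 83.4 183 | 92 83.0 184 | 96 82.6 184 | 100 82.9 186 | 104 83.0 183 | 108 75.4 163 | 112 71.6 246 | 116 84.7 253 | 120 85.4 254 | 14.0583
```

View pics/s3.png

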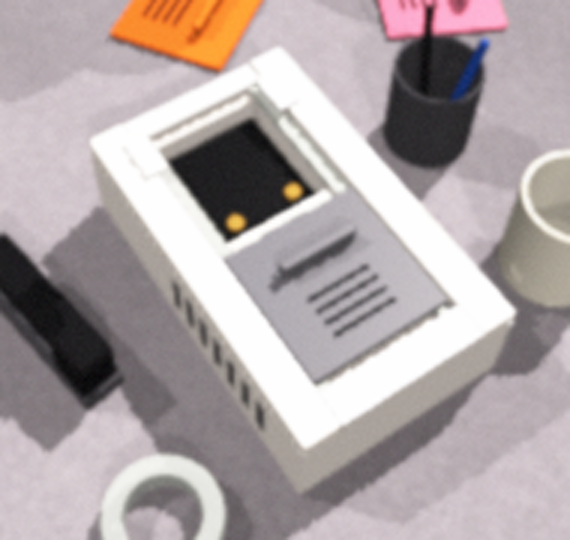

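The cover now spans about x = -5 to 107, so travel is about 116 mm. It lies flat at an even 83 mm, the bay at (240,180) is fully open, and the bystanders have not moved. I'll hand in.

```bash
python3 -c "
from cell import arm
print(arm.hand_in())"
```

```text
the job is handed in; nothing more can be done
None
```

The job is handed in: the tab is fully pressed, and the cover was pushed about 116 mm and lies flat on the rails with the bay fully open, at about 14 s of the 38 s allowed.

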